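# Fetch and open the isolation padlock from the lab drawer

### The job

I need the isolation padlock for the fume cupboard valve, unlocked: pull the bench drawer fully open, turn the dial of the padlock lying in it clockwise, click by click, to the notch where its pointer lines up with the raised mark beside the shackle, then pull the shackle fully open. Lift the open padlock out and present it to me, level with the dial facing up, about 25 cm above the bench: finish while still gripping it there, held still, and leave the other things on the bench alone.

Things in the scene. Friction and masses are not known exactly. Their poses are not given: they have to be found in the camera images.
- cabinet: White bench-top drawer unit, fixed, 260 mm (x) by 280 mm (y) by 125 mm high, one grey-fronted drawer. Origin: centre of its underside; its front faces its own -x, towards the robot.
- cabinet_drawer0 (a joint): How far the drawer is pulled out, m: 0 shut, 0.175 fully open at its stop. It slides along the cabinet's -x with about 1 N of friction. The rims of its side walls are 103 mm, its front panel's top edge 113 mm above the bench; inner width 236 mm.
- cabinet_drawer0_handle (a point): Middle of the drawer's steel bar handle, which runs level along the cabinet's y, 120 mm long and 11 mm thick, 35 mm in front of the drawer's face (30 mm clear behind it), 87 mm above the bench; it moves with the drawer. Best pinched from above, the fingers closing along the cabinet's x.
- lock: Aluminium padlock, loose, 0.36 kg, lying on its back, unseen until the drawer is open. Case 60 (x) by 52 (y) by 24 mm thick (z). Origin: centre of the case's underside; z out through the dial, -x towards the shackle. It lies in the drawer's cradle parallel to the cabinet, underside 44 mm above the bench, centre 128 mm behind the drawer's outer face. Take the case across y and lift it straight up.
- dial (a joint): Angle of the padlock's dial, rad: 0 with the pointer at the raised mark on the case (the opening notch), growing clockwise seen from above; starts between -1.3 and -0.4, range -1.35 to 0.35. It clicks into rest every 0.4 rad (-1.2, -0.8, -0.4, 0), taking up to about 0.15 N m over a click. The shackle is blocked unless the dial is within about 0.12 rad of 0.
- dial_grip (a point): Point on the dial's axis, 38 mm above the padlock's underside, mid height of its grip: a black bar 10 mm wide, 16 mm high (30 to 46 mm above the underside) on a steel disc 36 mm across. The bar ends 14 mm from the axis on its blunt side, 10 mm on the other, where a nose 4 mm wide runs on to 18 mm: the pointer. The frame turns with the dial, -x along the pointer; at 0 that is the padlock's -x.
- shackle (a joint): How far the padlock's shackle is pulled out of the case, m: 0 closed, 0.014 fully open. It slides along the padlock's -x with about 3 N of friction and stays where it is left; while it is out the dial is kept in its notch.
- shackle_grip (a point): Point midway between the parallel legs of the U-shaped steel shackle, 44 mm from the padlock's centre along its -x when closed, 12 mm above its underside; moves with the shackle. Bar 8 mm thick, 42 mm wide over both legs; from here the straight legs run 8 mm on, the bow 22 mm, and back 14 mm to the case. Can be pinched from above across the legs.
- bottle: White plastic jar with a red lid, 84 mm across, 160 mm high, loose on the bench; origin at the centre of its underside. Leave alone.
- carton: Pale carton 110 x 80 x 70 mm high, loose on the bench; origin at the centre of its underside. Leave alone.
- beaker: Glass beaker 72 mm across, 95 mm high, loose on the bench; origin at the centre of its underside. Leave alone.
- cradle_seat (a point): Where the padlock's underside centre rests in the fixed grey cradle of the drawer, 22 mm above the drawer's floor: a pad 36 mm wide (y) and posts rising 10 mm above the seat, with 1.5 mm of play, at mid front, mid rear and beside the case near its corners (x 20 to 29 mm either way). The middle 40 mm of each long side is free for fingers down to the drawer's floor.

How it is judged:
By the outcome, as a careful person would: the job done as asked, in the order asked, and still so for the second after the job is handed in, while the arm keeps its last pose, push and grip.
It also fails if it takes over 70 s, if anything falls off the work surface, if the arm or the gripper's body presses on something with over 40 N, if the wrist force passes 120 N, or if a joint passes its speed limit or range.

### The arm

A 7-joint arm with a two-finger parallel gripper is mounted at the origin on the work surface. World frame = base frame: x ahead of the robot, y to its left, z up, the work surface at z = 0. Lengths are in m, angles in rad, forces in N, time in s.
With the tool pointing down it reaches from about 0.425 to 0.925 m from the base axis. Payload 6.8 kg.
Tool frame: the origin (TCP) lies between the finger pads; the fingertips stand 22 mm ahead of it and the grasp point (between the pads) lies 3 mm ahead of it; z points along the fingers, y is the line along which they close (so a half turn about z gives the same grasp; the last joint's range is limited). The gripper opens to 85 mm and grips with 20 to 120 N. Pads are 22 mm wide; open, the fingers measure 114 mm over their backs; the gripper's body (76 mm by 85 mm) begins 54 mm behind the grasp point. The pads swing forward as they close: fully open they stand 13 mm farther back than shut.
Start: joints at [1.074, 0.477, 0.022, 1.555, -0.011, 1.109, -0.083], TCP at [0.256, -0.625, 0.253] pointing down, gripper open.
Joint ranges: [-2.96, 2.96], [-0.34, 2.1], [-1.41, 1.46], [0.24, 2.44], [-1.37, 4.51], [0.17, 1.92], [-2.96, 2.96]. Speed limits (rad/s): [2.39, 2.39, 3.14, 3.14, 3.14, 3.14, 3.14].

### API

Orientations are given as a unit quaternion [w, x, y, z].
In Python, from station import bot gives the robot as it stands.
- The arm moves only by the tool servo_tool, never from a script. Its argument "motion" is a list that holds one entry, the list of rows, each a list of 5 numbers: the opening, from 0 (shut) to 1 (fully open), then the shift along the world's x, y, z each as a share of 0.04 m, from -1 to 1, then the turn about the world's z as a share of 0.12 rad, from -1 to 1. A call has 1 to 20 rows; each row shifts and turns the commanded pose from where the row before left it; what a row does not reach is not made up. A row lasts 1/10 s, in which the tool goes at most 50 mm and 8.59 degrees, less where a joint would pass 70% of its speed; a pose out of reach is approached as far as the arm can. A call with a number of a shift or a turn outside -1 to 1 is refused whole. A call with a gripper value outside its range is refused whole. The fingers move at their own pace and stop on an object; "newtons" is the grip in N (left out, the last holds). Time passes only in rows, so rows that do not move let the fingers close. It gives the time, the measured TCP pose, the force, the opening and the grip force at its end, in the units of the state.
- bot.get_obs(): the state, without advancing time (a new reading comes with each control period).
- bot.read_camera(name): name is "scene" or "top" or "wrist"; returns (picture, depth): 420x560x3 uint8, red, green, blue; 420x560 float32, m along the optical axis (not along the pixel's ray), 0 where there is no reading.
- bot.get_calibration(name): a dict with "fovy" (degrees; the focal length in pixels is half the picture's height over the tangent of half this angle, whatever the lens; pixels are square), "cx", "cy" (the principal point, pixels), "view" (4x4, takes a point from world to camera coordinates). Camera axes: x right, y down, z forward; pixel columns grow to the right and rows downward; lengths in m; the calibration is good to about 2 mm. A picture is of the moment at which its call begins: read the wrist's pose just before it. get_calibration takes no time and is no camera call; for the wrist camera it gives the pose at the moment of the call.
- bot.hand_in(): hands the job in; it is judged then, once.
The state is a dict: "t": time; "q": joint angles; "joint_vel": joint speeds; "joint_torque": joint torques, N m; "eef_pos": TCP position; "tool_rot": TCP orientation; "contact_force": force on the tool from outside, world axes, zero at the start; "torque": the same for the moment, N m; "gripper_width": opening from 0.0 (shut) to 1.0 (fully open); "grasp_force": force on a finger pad.
Only numpy, scipy, OpenCV 4.12 (cv2) and the standard library are available. Lean on these libraries where they do the work, as an engineer would, in place of code of your own. Each camera call takes 0.05 s, during which the arm holds its last target. There are 200 camera calls.

## Working session

There is one attempt and no reset: what is moved stays moved. The work goes in short steps, Python scripts to look and compute and a tool call to move; the robot and the scene stay as the last step left them, time stands still between calls to the robot, and variables do not carry over. Pictures are saved under pics/ and viewed, at most 10 in all, crops included, and the job is handed in when it is done.

Besides the shell and the picture viewer there is one more tool, called after "Request:" by a JSON object that holds its "fn" and its "kwargs". servo_tool: Moves the arm, as the interface text tells. Shift numbers are shares of 0.04 m and turn numbers shares of 0.12 rad, none past 1 either way. Its arguments: {"type":"object","properties":{"motion":{"type":"array"},"newtons":{"type":"number"}},"required":["motion"]}

```bash
mkdir -p pics
cat > h.py <<'E'
import numpy as np, cv2
from station import bot
def shot(n,fn=None):
    c=bot.get_calibration(n); im,d=bot.read_camera(n)
    if fn: cv2.imwrite('pics/'+fn,cv2.cvtColor(im,cv2.COLOR_RGB2BGR))
    return im,d,c
def foc(c,h=420): return h/2/np.tan(np.radians(c['fovy'])/2)
def ray(c,u,v):
    V=np.array(c['view']);R=V[:3,:3];o=-R.T@V[:3,3]
    return o,R.T@np.array([(u-c['cx'])/foc(c),(v-c['cy'])/foc(c),1])
def onz(c,u,v,z):
    o,d=ray(c,u,v);return o+d*(z-o[2])/d[2]
def cloud(c,d):
    V=np.array(c['view']);R=V[:3,:3];o=-R.T@V[:3,3]
    v,u=np.mgrid[:d.shape[0],:d.shape[1]]
    p=np.stack([(u-c['cx'])/foc(c)*d,(v-c['cy'])/foc(c)*d,d],-1)
    return p@R+o
E
python3 - <<'E'
from h import *
ims=[]
for n in ('scene','top'):
    im,d,c=shot(n); print(n,{k:np.round(v,3).tolist() for k,v in c.items() if k!='name' and not isinstance(v,str)})
    np.savez(n+'.npz',im=im,d=d); ims.append(im)
cv2.imwrite('pics/a.png',cv2.cvtColor(ims[0],cv2.COLOR_RGB2BGR));cv2.imwrite('pics/b.png',cv2.cvtColor(ims[1],cv2.COLOR_RGB2BGR))
print(bot.get_obs())
E
```

```text
scene {'fovy': 49.237, 'cx': 278.081, 'cy': 204.701, 'view': [[0.886, 0.465, -0.003, -0.495], [0.314, -0.603, -0.733, -0.09], [-0.342, 0.648, -0.68, 1.5], [0.0, 0.0, 0.0, 1.0]]}
top {'fovy': 51.509, 'cx': 280.913, 'cy': 208.087, 'view': [[-0.011, -1.0, 0.001, 0.018], [-0.997, 0.011, -0.081, 0.581], [0.081, -0.002, -0.997, 1.406], [0.0, 0.0, 0.0, 1.0]]}
{'t': 0.1, 'q': array([ 1.07389569,  0.47771019,  0.02236872,  1.55636537, -0.01149679,
        1.10928914, -0.08310025]), 'joint_vel': array([-1.46376300e-03, -2.51951851e-03,  2.31989434e-04, -2.54491917e-03,
        1.14678122e-03,  2.93520651e-03,  3.77393128e-05]), 'joint_torque': array([ 4.98764974e-03, -5.97753346e+01,  1.61408085e+00, -2.81952971e+01,
        1.28644524e-02,  5.04758253e-03, -5.07930883e-05]), 'eef_pos': array([ 0.25566439, -0.62416688,  0.25242287]), 'tool_rot': array([-7.90621327e-04,  9.81163562e-01,  1.93177095e-01, -2.24026323e-04]), 'contact_force': array([0.83801443, 0.17724411, 0.18543755]), 'torque': array([ 0.0002624 ,  0.0433608 , -0.01632857]), 'grasp_force': 0.0, 'gripper_width': 0.9981065267103664}
```

View pics/a.png

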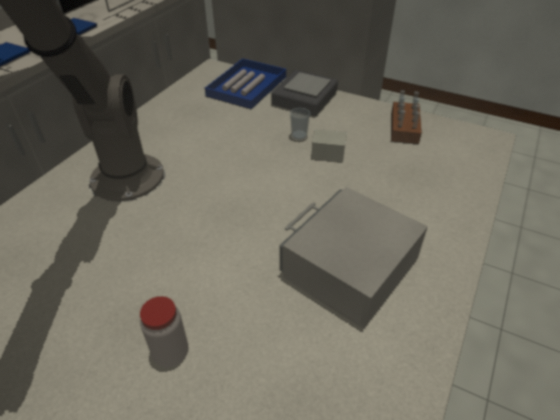

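View pics/b.png

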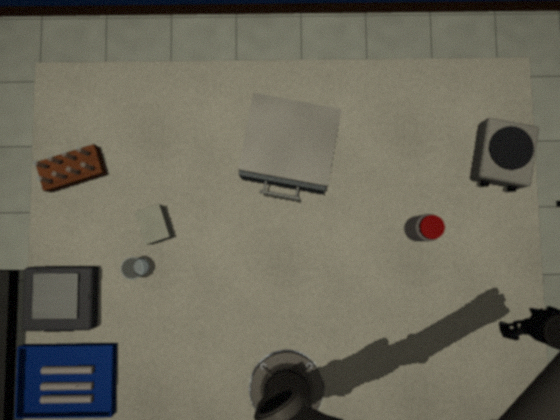

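The scene view shows the cabinet with its handle towards the robot. In the top view the cabinet top spans about (240–340, 95–190) px and the handle runs about (264,190)–(300,198). The bottle, carton and beaker are well clear to the sides.

Run:
```python
from h import *
for n in ('top','scene'):
    z=np.load(n+'.npz'); c=bot.get_calibration(n); P=cloud(c,z['d'])
    m=(abs(P[...,2]-.125)<.006)&(P[...,0]>.4)&(P[...,0]<1.2)&(abs(P[...,1])<.35)&(z['d']>0)
    k,l,s,_=cv2.connectedComponentsWithStats(m.astype(np.uint8)); i=1+np.argmax(s[1:,4])
    q=P[l==i]; r=cv2.minAreaRect(q[:,:2].astype(np.float32)); print(n,'top z',np.median(q[:,2]),r, cv2.boxPoints(r).round(4).tolist())
    # handle: above bench, in front of cabinet
    h=(abs(P[...,2]-.087)<.012)&(P[...,0]>.4)&(P[...,0]<.85)&(abs(P[...,1])<.2)&(z['d']>0)
    q=P[h]; 
    if len(q): print('handle',len(q),q.min(0).round(3),q.max(0).round(3),np.median(q,0).round(4),cv2.minAreaRect(q[:,:2].astype(np.float32)))
    z2=P[...,2]
    # handle by ray, mask of 'not bench' by depth > .05
c=bot.get_calibration('top')
for uv in ((264,190),(300,198),(239,176),(327,191)): print(uv,onz(c,*uv,.0925 if uv[0] in(264,300) else .113).round(4))
```

```text
top top z 0.12587456966957244 ((0.7855508923530579, -0.016296982765197754), (0.2803364396095276, 0.25079384446144104), 78.62461853027344) [[0.6349999904632568, -0.1289999932050705], [0.8808000087738037, -0.17839999496936798], [0.9361000061035156, 0.09640000015497208], [0.6902999877929688, 0.14589999616146088]]
handle 269 [ 0.6   -0.13   0.076] [0.679 0.143 0.098] [0.6262 0.0173 0.0914] ((0.6337073445320129, 0.010240480303764343), (0.2754593789577484, 0.05105138570070267), 81.79772186279297)
scene top z 0.12599640180769633 ((0.787676990032196, -0.01696009933948517), (0.2853204309940338, 0.2473466545343399), 78.5120620727539) [[0.6381000280380249, -0.13210000097751617], [0.8805000185966492, -0.18140000104904175], [0.9373000264167786, 0.0982000008225441], [0.6948999762535095, 0.14749999344348907]]
handle 706 [ 0.602 -0.173  0.075] [0.85  0.078 0.099] [ 0.7078 -0.1436  0.0897] ((0.6897872090339661, -0.09045502543449402), (0.13734976947307587, 0.3335505425930023), 40.578834533691406)
(264, 190) [0.6326 0.0642 0.0925]
(300, 198) [ 0.6062 -0.0483  0.0925]
(239, 176) [0.6746 0.1405 0.113 ]
(327, 191) [ 0.6249 -0.131   0.113 ]
```

Request:
{"fn": "servo_tool", "kwargs": {"motion": [[[0.3, 0.46, 0.8, 0, 0.41], [0.3, 0.46, 0.8, 0, 0.41], [0.3, 0.46, 0.8, 0, 0.41], [0.3, 0.46, 0.8, 0, 0.41], [0.3, 0.46, 0.8, 0, 0.41], [0.3, 0.46, 0.8, 0, 0.41], [0.3, 0.46, 0.8, 0, 0.41], [0.3, 0.46, 0.8, 0, 0.41], [0.3, 0.46, 0.8, 0, 0.41], [0.3, 0.46, 0.8, 0, 0.41], [0.3, 0.46, 0.8, 0, 0.41], [0.3, 0.46, 0.8, 0, 0.41], [0.3, 0.46, 0.8, 0, 0.41], [0.3, 0.46, 0.8, 0, 0.41], [0.3, 0.46, 0.8, 0, 0.41], [0.3, 0.46, 0.8, 0, 0.41], [0.3, 0.46, 0.8, 0, 0.41], [0.3, 0.46, 0.8, 0, 0.41], [0.3, 0.46, 0.8, 0, 0.41], [0.3, 0.46, 0.8, 0, 0.41]]], "newtons": 40}}

```text
t: 2.1
eef_pos: [0.6242, 0.0165, 0.2529]
tool_rot: [-0.0, 0.773, 0.634, -0.0]
contact_force: [0.4, -1.1, -0.9]
gripper_width: 0.301
grasp_force: 0.0
```

Request:
{"fn": "servo_tool", "kwargs": {"motion": [[[0.3, 0, 0, 0, 0], [0.3, 0, 0, 0, 0]]]}}

```text
t: 2.3
eef_pos: [0.6237, 0.0162, 0.2526]
tool_rot: [-0.0, 0.773, 0.634, -0.0]
contact_force: [0.2, -0.6, -0.4]
gripper_width: 0.3
grasp_force: 0.0
```

```bash
cat >> h.py <<'E'
from scipy.spatial.transform import Rotation as Ro
def tool():
    o=bot.get_obs();w,x,y,z=o['tool_rot'];R=Ro.from_quat([x,y,z,w]).as_matrix()
    return o['eef_pos'],np.arctan2(R[1,1],R[0,1]),R,o
E
python3 - <<'E'
from h import *
p,a,R,o=tool(); print(p.round(4),a.round(4),R.round(3).tolist(),o['t'],o['q'].round(2),o['gripper_width'],o['contact_force'].round(2))
im,d,c=shot('wrist','w1.png'); P=cloud(c,d); np.savez('w1.npz',im=im,d=d)
print(np.array(c['view']).round(3).tolist(),c['fovy'],c['cx'],c['cy'])
for z0,t in ((.087,.012),(.113,.004),(.125,.005)):
    m=(abs(P[...,2]-z0)<t)&(d>0); q=P[m]
    if len(q)>20:
        r=cv2.minAreaRect(q[:,:2].astype(np.float32)); print(z0,len(q),q.mean(0).round(4),r)
E
```

```text
[0.6237 0.0162 0.2526] -0.1964 [[0.195, 0.981, -0.001], [0.981, -0.195, 0.0], [-0.0, -0.001, -1.0]] 2.3 [ 0.2   0.43 -0.44  1.66  0.2   1.1  -0.49] 0.29996203434621266 [ 0.17 -0.56 -0.4 ]
[[0.981, -0.195, -0.0, -0.608], [-0.188, -0.948, 0.257, 0.099], [-0.05, -0.252, -0.966, 0.413], [0.0, 0.0, 0.0, 1.0]] 59.3016773261701 279.2982835457907 208.02403217390557
0.087 3669 [0.6311 0.0251 0.0906] ((0.6349449157714844, 0.012300446629524231), (0.26890870928764343, 0.053763095289468765), 74.6846923828125)
0.113 5997 [0.6685 0.0552 0.1129] ((0.6586666107177734, 0.005045458674430847), (0.2731243073940277, 0.015673283487558365), 78.69302368164062)
0.125 69051 [0.7464 0.0172 0.1255] ((0.7368172407150269, -0.013655319809913635), (0.2961224913597107, 0.1565682590007782), 89.5674819946289)
```

View pics/w1.png

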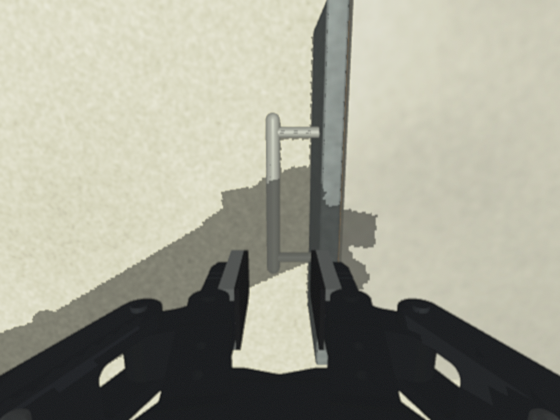

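The wrist view shows the handle bar at columns 266–281, rows 113–272, nearly parallel to the pads and slightly left of the finger centre (col ~279).

Run:
```python
from h import *
z=np.load('w1.npz');c=bot.get_calibration('wrist')
for v in (116,150,200,268):
    row=z['im'][v].astype(int); print(v,onz(c,273.5,v,.0885).round(4))
P=cloud(c,z['d']); m=np.zeros((420,560),bool); m[113:273,262:284]=1; m&=abs(P[...,2]-.0885)<.009
q=P[m]; r=cv2.minAreaRect(q[:,:2].astype(np.float32)); print(r)
p,a,R,o=tool(); ax=np.array([np.cos(-.197),np.sin(-.197)]); 
print('handle rel tcp: along x',(np.array(r[0])-p[:2])@ax,'along y',(np.array(r[0])-p[:2])@[-ax[1],ax[0]])
```

```text
116 [0.6302 0.0744 0.0885]
150 [0.6251 0.0496 0.0885]
200 [0.6172 0.0109 0.0885]
268 [ 0.6054 -0.0464  0.0885]
((0.618445873260498, 0.01353578269481659), (0.12839330732822418, 0.01364736445248127), 78.80606079101562)
handle rel tcp: along x -0.0046933459965701006 along y -0.0021001162067475904
```

Request:
{"fn": "servo_tool", "kwargs": {"motion": [[[0.3, -0.11, 0.02, -0.5, 0], [0.3, 0, 0, -0.5, 0], [0.3, 0, 0, -0.5, 0], [0.3, 0, 0, -0.5, 0], [0.3, 0, 0, -0.5, 0], [0.3, 0, 0, -0.5, 0], [0.3, 0, 0, -0.5, 0], [0.3, 0, 0, -0.4, 0], [0.3, 0, 0, -0.15, 0], [0.3, 0, 0, 0, 0], [0, 0, 0, 0, 0], [0, 0, 0, 0, 0], [0, 0, 0, 0, 0], [0, 0, 0, 0, 0]]], "newtons": 40}}

```text
t: 3.75
eef_pos: [0.6179, 0.0151, 0.0919]
tool_rot: [-0.0, 0.774, 0.633, -0.002]
contact_force: [-7.6, -1.4, 9.1]
gripper_width: 0.112
grasp_force: 39.3
```

Request:
{"fn": "servo_tool", "kwargs": {"motion": [[[0, -0.25, 0.05, 0, 0], [0, -0.49, 0.098, 0, 0], [0, -0.49, 0.098, 0, 0], [0, -0.49, 0.098, 0, 0], [0, -0.49, 0.098, 0, 0], [0, -0.49, 0.098, 0, 0], [0, -0.49, 0.098, 0, 0], [0, -0.49, 0.098, 0, 0], [0, -0.49, 0.098, 0, 0], [0, -0.15, 0.03, 0, 0], [0, 0, 0, 0, 0], [0, 0, 0, 0, 0]]]}}

```text
t: 4.95
eef_pos: [0.4463, 0.0493, 0.0918]
tool_rot: [0.001, 0.774, 0.633, -0.001]
contact_force: [-2.8, -4.3, 8.2]
gripper_width: 0.114
grasp_force: 41.0
```

Request:
{"fn": "servo_tool", "kwargs": {"motion": [[[0, -0.1, 0.02, 0, 0], [0, 0, 0, 0, 0], [0, 0, 0, 0, 0]]]}}

```text
t: 5.25
eef_pos: [0.4461, 0.0494, 0.092]
tool_rot: [0.002, 0.774, 0.633, 0.002]
contact_force: [9.4, -9.4, -5.2]
gripper_width: 0.11
grasp_force: 39.9
```

Request:
{"fn": "servo_tool", "kwargs": {"motion": [[[0.1, 0.08, -0.02, 0, 0], [0.3, 0, 0, 0, 0], [0.3, 0, 0, 0, 0], [0.3, 0, 0, 0, 0], [0.3, 0, 0, 0.3, 0], [0.3, 0, 0, 0.8, 0], [0.3, 0, 0, 0.8, 0], [0.3, 0, 0, 0.8, 0], [0.3, 0, 0, 0.8, 0], [0.3, 0, 0, 0.5, 0], [0.4, 0.42, -0.15, 0, -0.8], [0.4, 0.42, -0.15, 0, -0.8], [0.4, 0.42, -0.15, 0, -0.8], [0.4, 0.42, -0.15, 0, -0.8], [0.4, 0.42, -0.15, 0, -0.8], [0.4, 0.42, -0.15, 0, -0.8], [0.4, 0.42, -0.15, 0, -0.8], [0.4, 0.42, -0.15, 0, -0.8], [0.4, 0, 0, 0, 0], [0.4, 0, 0, 0, 0]]]}}

```text
t: 7.25
eef_pos: [0.5797, 0.0033, 0.2516]
tool_rot: [-0.0, 0.954, 0.299, -0.0]
contact_force: [-0.5, 0.4, -0.5]
gripper_width: 0.401
grasp_force: 0.0
```

Run:
```python
from h import *
p,a,R,o=tool(); print(p.round(4),a.round(4),o['t'],o['q'].round(2),o['gripper_width'])
im,d,c=shot('wrist'); np.savez('w2.npz',im=im,d=d,**{k:c[k] for k in('fovy','cx','cy','view')})
cv2.imwrite('pics/w2.png',cv2.convertScaleAbs(cv2.cvtColor(im,cv2.COLOR_RGB2BGR),alpha=1.3))
P=cloud(c,d)
for z0,t in ((.068,.003),(.074,.002),(.09,.003),(.103,.003),(.113,.003)):
    m=(abs(P[...,2]-z0)<t)&(d>0)&(d>.2); q=P[m]
    k,l,s,ce=cv2.connectedComponentsWithStats(m.astype(np.uint8))
    for i in range(1,k):
        if s[i,4]>60:
            r=cv2.minAreaRect(P[l==i][:,:2].astype(np.float32)); print(z0,s[i,4],ce[i].round(),np.round(r[0],4),np.round(r[1],4),round(r[2],2))
```

```text
[0.5797 0.0033 0.2516] -0.9635 7.25 [ 0.16  0.35 -0.34  1.77  0.13  1.05 -1.19] 0.40063593500140915
0.068 963 [152. 135.] [0.5546 0.1126] [0.207  0.1032] 32.94
0.068 2864 [285. 151.] [0.6061 0.0167] [0.0517 0.0596] 78.91
0.068 319 [399. 234.] [ 0.6053 -0.1047] [0.0018 0.0901] 78.88
0.068 296 [279. 306.] [ 0.4872 -0.0555] [0.034  0.0766] 18.82
0.074 654 [149. 138.] [0.5541 0.1123] [0.2048 0.1026] 32.99
0.074 1048 [284. 154.] [0.6061 0.0169] [0.035  0.0349] 80.31
0.074 223 [402. 235.] [ 0.6056 -0.1044] [0.0018 0.0874] 78.68
0.074 217 [281. 310.] [ 0.4874 -0.0564] [0.0339 0.0763] 19.42
0.09 1113 [138. 140.] [0.5525 0.1147] [0.1954 0.0981] 33.04
0.09 453 [285. 156.] [0.6044 0.0154] [0.0315 0.0093] 34.94
0.09 386 [407. 243.] [ 0.6043 -0.1041] [0.0022 0.0863] 78.84
0.09 1401 [124. 269.] [0.4586 0.0667] [0.0896 0.0288] 77.4
0.09 351 [282. 321.] [ 0.4874 -0.0577] [0.0336 0.0743] 20.39
0.103 4294 [124. 137.] [0.5753 0.0834] [0.1526 0.1424] 78.44
0.103 1035 [414. 251.] [ 0.603  -0.1069] [0.0213 0.085 ] 68.75
0.103 1149 [280. 334.] [ 0.4979 -0.0602] [0.0792 0.0458] 78.98
0.113 4280 [106. 211.] [0.4993 0.0975] [0.156 0.016] 78.77
0.113 1266 [260. 348.] [ 0.4689 -0.0548] [0.0713 0.0158] 79.02
```

View pics/w2.png

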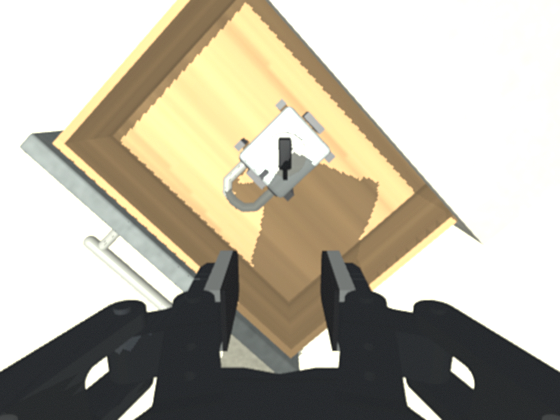

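The wrist view shows the open drawer with the padlock at (285,152) and the shackle at lower left. The dial bar's pointer nose points down the image at (285,178). That puts the dial at about −0.80 and the padlock centre at (0.606, 0.017), which fits the 163 mm expected from handle to padlock.

Request:
{"fn": "servo_tool", "kwargs": {"motion": [[[0.3, 0.33, 0.17, 0, 0], [0.3, 0.33, 0.17, -0.3, 0], [0.3, 0, 0, -0.6, 0], [0.3, 0, 0, -0.6, 0], [0.3, 0, 0, -0.6, 0], [0.3, 0, 0, -0.6, 0], [0.3, 0, 0, -0.5, 0], [0.3, 0, 0, -0.35, 0], [0.3, 0, 0, -0.2, 0], [0.3, 0, 0, -0.09, 0], [0.3, 0, 0, 0, 0], [0.3, 0, 0, 0, 0]]]}}

```text
t: 8.5
eef_pos: [0.6072, 0.0165, 0.0985]
tool_rot: [0.0, 0.955, 0.298, 0.001]
contact_force: [-0.1, 0.2, 0.1]
gripper_width: 0.298
grasp_force: 0.0
```

Request:
{"fn": "servo_tool", "kwargs": {"motion": [[[0.2, -0.02, 0, 0, 0], [0, 0, 0, 0, 0], [0, 0, 0, 0, 0], [0, 0, 0, 0, 0], [0, 0, 0, 0, 0], [0, 0, 0, 0, 0]]], "newtons": 30}}

```text
t: 9.1
eef_pos: [0.6064, 0.0166, 0.0985]
tool_rot: [0.0, 0.955, 0.298, 0.001]
contact_force: [-1.6, 0.7, 6.1]
gripper_width: 0.106
grasp_force: 33.5
```

Request:
{"fn": "servo_tool", "kwargs": {"motion": [[[0, 0, 0, 0, -0.6], [0, 0, 0, 0, -0.7], [0, 0, 0, 0, -0.7], [0, 0, 0, 0, -0.7], [0, 0, 0, 0, -0.63], [0, 0, 0, 0, 0], [0, 0, 0, 0, 0], [0, 0, 0, 0, 0]]]}}

```text
t: 9.9
eef_pos: [0.6066, 0.0167, 0.0984]
tool_rot: [-0.0, 0.995, 0.103, 0.001]
contact_force: [-0.2, 1.4, 4.9]
gripper_width: 0.103
grasp_force: 33.4
```

Run:
```python
from h import *
p,a,R,o=tool(); print(p.round(4),a.round(4),o['t'],o['q'].round(2),o['gripper_width'],o['torque'].round(3),o['contact_force'].round(2),o['grasp_force'])
```

```text
[0.6066 0.0167 0.0984] -1.3645 9.9 [ 0.02  0.56 -0.2   1.84  0.15  0.76 -1.63] 0.10340473292505735 [ 0.177  0.113 -0.026] [-0.23  1.45  4.85] 33.43710422515869
```

Request:
{"fn": "servo_tool", "kwargs": {"motion": [[[0, 0, 0, 0, -0.6], [0, 0, 0, 0, -0.7], [0, 0, 0, 0, -0.7], [0, 0, 0, 0, -0.7], [0, 0, 0, 0, -0.65], [0, 0, 0, 0, 0], [0, 0, 0, 0, 0], [0, 0, 0, 0, 0]]]}}

```text
t: 10.7
eef_pos: [0.6066, 0.0172, 0.0985]
tool_rot: [-0.001, 0.995, -0.098, 0.001]
contact_force: [-0.0, 1.7, 5.7]
gripper_width: 0.104
grasp_force: 33.4
```

Run:
```python
from h import *
p,a,R,o=tool(); print(p.round(4),a.round(4),o['t'],o['q'].round(2),o['gripper_width'],o['torque'].round(3),o['contact_force'].round(2),o['grasp_force'])
```

```text
[0.6066 0.0172 0.0985] -1.7662 10.7 [-0.05  0.55 -0.1   1.84  0.08  0.75 -1.96] 0.10441013024142294 [ 0.312  0.112 -0.1  ] [-0.05  1.75  5.73] 33.41973602771759
```

Request:
{"fn": "servo_tool", "kwargs": {"motion": [[[0.3, 0, 0, 0, 0], [0.3, 0, 0, 0, 0], [0.3, 0, 0, 0.2, 0], [0.3, 0, 0, 0.8, 0], [0.3, -0.3, 0.06, 0.8, 0], [0.4, -0.3, 0.06, 0.8, 0], [0.4, -0.3, 0.06, 0.5, 0], [0.4, 0, 0, 0, 0], [0.4, 0, 0, 0, 0]]]}}

```text
t: 11.6
eef_pos: [0.57, 0.0233, 0.2221]
tool_rot: [0.0, 0.995, -0.098, 0.001]
contact_force: [-0.1, -1.0, -0.2]
gripper_width: 0.405
grasp_force: 0.0
```

```bash
cat > look.py <<'E'
from h import *
import sys
p,a,R,o=tool(); print(p.round(4),a.round(4),o['t'],o['q'].round(2),o['gripper_width'],o['contact_force'].round(2))
im,d,c=shot('wrist'); P=cloud(c,d); np.savez('wl.npz',im=im,d=d,**{k:c[k] for k in('fovy','cx','cy','view')})
x0,y0=int(sys.argv[2]),int(sys.argv[3]); cr=im[y0:y0+160,x0:x0+200]
cv2.imwrite('pics/'+sys.argv[1],cv2.resize(cv2.cvtColor(cr,cv2.COLOR_RGB2BGR),None,fx=3,fy=3,interpolation=cv2.INTER_CUBIC))
near=np.hypot(P[...,0]-.59,P[...,1]-.02)<.08
for z0,t in ((.056,.004),(.068,.003),(.074,.002),(.09,.003)):
    m=(abs(P[...,2]-z0)<t)&(d>.15)&near
    k,l,s,ce=cv2.connectedComponentsWithStats(m.astype(np.uint8))
    for i in range(1,k):
        if s[i,4]>60:
            r=cv2.minAreaRect(P[l==i][:,:2].astype(np.float32)); print(z0,s[i,4],ce[i].round(),np.round(r[0],4),np.round(r[1],4),round(r[2],2))
E
python3 look.py w3.png 190 80
```

```text
[0.57   0.0233 0.2221] -1.7675 11.6 [-0.06  0.34 -0.12  1.84  0.05  0.96 -1.96] 0.404613224717539 [-0.07 -1.01 -0.16]
0.056 214 [278. 100.] [0.6407 0.0099] [0.0196 0.0051] 78.7
0.056 88 [238. 113.] [0.637 0.042] [0.0058 0.0074] 78.64
0.056 83 [318. 113.] [ 0.6251 -0.018 ] [0.0062 0.0074] 78.65
0.056 77 [239. 177.] [0.5887 0.0515] [0.0055 0.0082] 78.71
0.056 87 [316. 177.] [ 0.5767 -0.0085] [0.0059 0.0081] 78.8
0.056 613 [275. 210.] [0.5591 0.0285] [0.042  0.0334] 75.89
0.056 164 [278. 190.] [0.5726 0.0235] [0.0193 0.0053] 79.55
0.068 3526 [278. 145.] [0.6065 0.0167] [0.0517 0.0597] 75.82
0.074 1308 [278. 148.] [0.6068 0.0166] [0.0349 0.0346] 79.39
0.09 589 [278. 150.] [0.6046 0.0169] [0.0096 0.032 ] 78.4
```

View pics/w3.png

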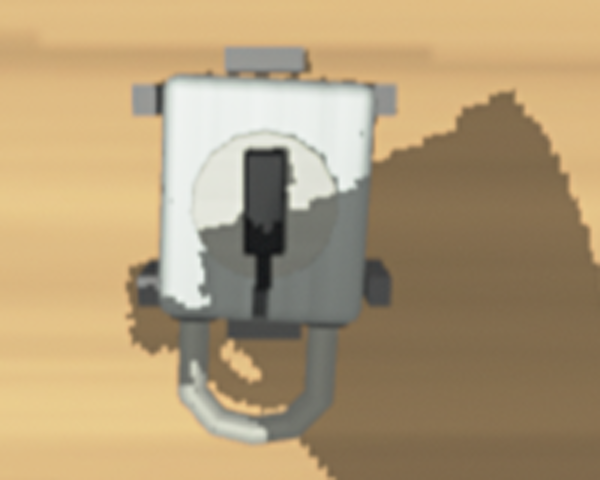

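The dial pointer lies straight towards the shackle on the mark, at crop (260,300), so the dial is in the 0 notch. The bar's axis is 78.4° against 78.8° for the cradle. Next I pinch the shackle across its legs.

Request:
{"fn": "servo_tool", "kwargs": {"motion": [[[0.65, -0.21, 0.06, 0, 0], [0.65, 0, 0, -0.5, 0], [0.65, 0, 0, -0.6, 0], [0.65, 0, 0, -0.6, 0], [0.65, 0, 0, -0.6, 0], [0.65, 0, 0, -0.5, 0], [0.65, 0, 0, -0.4, 0], [0.65, 0, 0, -0.4, 0], [0.65, 0, 0, -0.25, 0], [0.65, 0, 0, -0.1, 0], [0.65, 0, 0, 0, 0], [0.65, 0, 0, 0, 0]]], "newtons": 40}}

```text
t: 12.85
eef_pos: [0.5618, 0.026, 0.0641]
tool_rot: [-0.0, 0.995, -0.098, 0.0]
contact_force: [0.1, -0.2, 0.3]
gripper_width: 0.65
grasp_force: 0.0
```

Request:
{"fn": "servo_tool", "kwargs": {"motion": [[[0.55, 0, 0, 0, 0], [0.4, 0, 0, 0, 0], [0.3, 0, 0, 0, 0], [0.3, 0, 0, 0, 0], [0.3, 0, 0, 0, 0], [0.3, 0, 0, 0, 0]]], "newtons": 40}}

```text
t: 13.45
eef_pos: [0.562, 0.0261, 0.0644]
tool_rot: [-0.0, 0.995, -0.098, 0.001]
contact_force: [-0.8, -0.3, 5.0]
gripper_width: 0.474
grasp_force: 39.9
```

Request:
{"fn": "servo_tool", "kwargs": {"motion": [[[0.3, -0.08, 0.016, 0, 0], [0.3, -0.1, 0.02, 0, 0], [0.3, -0.1, 0.02, 0, 0], [0.3, -0.08, 0.016, 0, 0], [0.3, 0, 0, 0, 0], [0.3, 0, 0, 0, 0]]]}}

```text
t: 14.05
eef_pos: [0.5467, 0.0292, 0.0637]
tool_rot: [-0.0, 0.995, -0.098, -0.0]
contact_force: [-0.0, 2.2, 5.8]
gripper_width: 0.47
grasp_force: 40.0
```

Request:
{"fn": "servo_tool", "kwargs": {"motion": [[[0.3, -0.05, 0.01, 0, 0], [0.3, -0.05, 0.01, 0, 0], [0.3, 0, 0, 0, 0], [0.3, 0, 0, 0, 0]]]}}

```text
t: 14.45
eef_pos: [0.5452, 0.0293, 0.0642]
tool_rot: [-0.0, 0.995, -0.098, 0.002]
contact_force: [7.7, -1.3, 1.2]
gripper_width: 0.47
grasp_force: 40.4
```

Request:
{"fn": "servo_tool", "kwargs": {"motion": [[[0.65, 0.03, 0, 0, 0], [0.65, 0, 0, 0, 0], [0.65, 0, 0, 0, 0], [0.65, 0, 0, 0.2, 0], [0.65, 0, 0, 0.7, 0], [0.65, 0, 0, 0.9, 0], [0.65, 0.15, 0, 0.9, 0], [0.65, 0.3, -0.06, 0.8, 0], [0.65, 0.2, -0.04, 0.4, 0], [0.65, 0, 0, 0, 0], [0.65, 0, 0, 0, 0]]]}}

```text
t: 15.55
eef_pos: [0.5695, 0.0256, 0.2194]
tool_rot: [0.0, 0.995, -0.098, -0.0]
contact_force: [0.4, -0.4, -0.6]
gripper_width: 0.645
grasp_force: 0.0
```

```bash
python3 look.py w4.png 190 80
```

```text
[0.5695 0.0256 0.2194] -1.7677 15.55 [-0.06  0.35 -0.12  1.84  0.05  0.96 -1.97] 0.6449291138162406 [ 0.45 -0.38 -0.57]
0.056 210 [280.  99.] [0.6395 0.0106] [0.0194 0.0051] 78.85
0.056 97 [240. 113.] [0.6358 0.0421] [0.0061 0.0073] 78.78
0.056 91 [321. 113.] [ 0.6239 -0.0177] [0.0062 0.0073] 78.86
0.056 80 [242. 178.] [0.5876 0.0517] [0.0057 0.0077] 77.92
0.056 77 [319. 177.] [ 0.5758 -0.0083] [0.0058 0.0074] 81.15
0.056 807 [281. 222.] [0.5489 0.0278] [0.0417 0.0468] 77.65
0.056 129 [281. 192.] [0.5704 0.024 ] [0.0199 0.0038] 78.7
0.068 3593 [281. 147.] [0.604  0.0166] [0.0518 0.0598] 78.37
0.074 1335 [281. 150.] [0.6041 0.0167] [0.0353 0.0352] 61.64
0.09 582 [282. 153.] [0.6021 0.0168] [0.0099 0.0313] 81.39
```

View pics/w4.png

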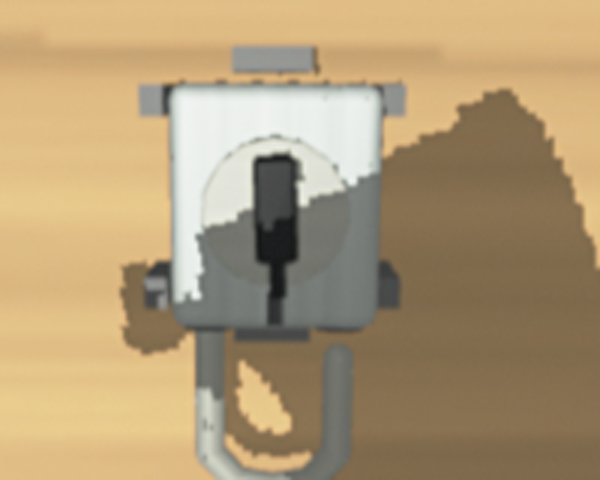

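The shackle is open: its right leg is free at crop (338,350) and the bow end has moved 14 mm. The dial is still on the mark. Next I take the case across y.

Request:
{"fn": "servo_tool", "kwargs": {"motion": [[[0.76, 0.43, -0.11, 0, 0], [0.76, 0.43, -0.11, -0.3, 0], [0.76, 0, 0, -0.6, 0], [0.76, 0, 0, -0.6, 0], [0.76, 0, 0, -0.6, 0], [0.76, 0, 0, -0.5, 0], [0.76, 0, 0, -0.5, 0], [0.76, 0, 0, -0.4, 0], [0.76, 0, 0, -0.3, 0], [0.76, 0, 0, -0.2, 0], [0.76, 0, 0, -0.08, 0], [0.76, 0, 0, 0, 0], [0.76, 0, 0, 0, 0]]], "newtons": 80}}

```text
t: 16.9
eef_pos: [0.6052, 0.0168, 0.0572]
tool_rot: [-0.0, 0.995, -0.098, 0.001]
contact_force: [0.1, -0.1, -0.2]
gripper_width: 0.759
grasp_force: 0.0
```

Request:
{"fn": "servo_tool", "kwargs": {"motion": [[[0.68, 0, 0, 0, 0], [0.6, 0, 0, 0, 0], [0.5, 0, 0, 0, 0], [0.5, 0, 0, 0, 0], [0.5, 0, 0, 0, 0], [0.5, 0, 0, 0, 0]]], "newtons": 80}}

```text
t: 17.5
eef_pos: [0.6055, 0.0169, 0.0576]
tool_rot: [-0.0, 0.995, -0.098, 0.001]
contact_force: [-0.8, 0.2, 5.9]
gripper_width: 0.594
grasp_force: 83.8
```

Request:
{"fn": "servo_tool", "kwargs": {"motion": [[[0.5, 0, 0, 0.1, 0], [0.5, 0, 0, 0.25, 0], [0.5, 0, 0, 0.4, 0], [0.5, 0, 0, 0.5, 0], [0.5, 0, 0, 0.5, 0], [0.5, 0, 0, 0.5, 0], [0.5, 0, 0, 0.5, 0], [0.5, 0, 0, 0.5, 0], [0.5, 0, 0, 0.5, 0], [0.5, 0, 0, 0.5, 0], [0.5, 0, 0, 0.45, 0], [0.5, 0, 0, 0.3, 0], [0.5, 0, 0, 0.15, 0], [0.5, 0, 0, 0, 0], [0.5, 0, 0, 0, 0], [0.5, 0, 0, 0, 0], [0.5, 0, 0, 0, 0]]]}}

```text
t: 19.2
eef_pos: [0.6042, 0.0168, 0.2616]
tool_rot: [0.0, 0.995, -0.098, -0.001]
contact_force: [-0.1, -0.3, -4.2]
gripper_width: 0.597
grasp_force: 85.0
```

Run:
```python
from h import *
p,a,R,o=tool(); print(p.round(4),a.round(4),o['t'],o['gripper_width'],o['grasp_force'],np.abs(o['joint_vel']).max())
im,d,c=shot('wrist'); im2,d2,c2=shot('scene')
B=lambda i:cv2.cvtColor(i,cv2.COLOR_RGB2BGR)
s=B(im2)[140:300,200:440]; s=cv2.resize(s,(560,373)); cv2.imwrite('pics/f.png',cv2.resize(np.vstack([B(im)[150:],s]),(520,598)))
for n,dd,cc in(('w',d,c),('s',d2,c2)):
    P=cloud(cc,dd)
    # case top plane
    m=(np.hypot(P[...,0]-p[0],P[...,1]-p[1])<.07)&(abs(P[...,2]-.274)<.006)&(dd>0)
    q=P[m]; 
    if len(q)>50:
        A=np.c_[q[:,:2]-p[:2],np.ones(len(q))]; print(n,len(q),np.linalg.lstsq(A,q[:,2],rcond=None)[0].round(4))
```

```text
[0.6042 0.0168 0.2616] -1.7676 19.2 0.5969813861967503 84.95386004447937 0.004340772713459689
w 20725 [-0.0668  0.0126  0.2744]
s 220 [-0.0892  0.0585  0.2754]
```

View pics/f.png

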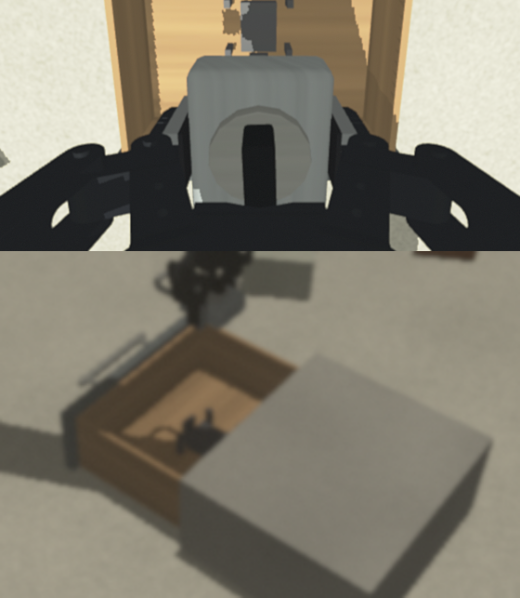

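The padlock is held out of the drawer, dial up at (260,160), with the cradle empty below. The plane fit mixed the disc with the case, so I'll check level on the case's rear strip and the disc separately.

Run:
```python
from h import *
p,a,R,o=tool(); im,d,c=shot('wrist'); P=cloud(c,d)
ax=np.array([np.cos(a+np.pi/2),np.sin(a+np.pi/2)]); ay=np.array([-ax[1],ax[0]])
X=(P[...,:2]-p[:2])@ax; Y=(P[...,:2]-p[:2])@ay; Z=P[...,2]
for n,m in (('case',(X<.027)&(X>-.025)&(np.hypot(X,Y)>.0205)&(abs(Y)<.023)),('disc',(np.hypot(X,Y)<.016)&(abs(Y)>.007))):
    m&=(abs(Z-.273)<.01)&(d>0); z0=np.median(Z[m]); m&=abs(Z-z0)<.0025
    A=np.c_[X[m],Y[m],np.ones(m.sum())]; print(n,m.sum(),X[m].min().round(3),X[m].max().round(3),np.linalg.lstsq(A,Z[m],rcond=None)[0].round(4))
```

```text
case 7642 -0.025 0.027 [-0.004  -0.0021  0.2726]
disc 3272 -0.014 0.014 [-0.0031 -0.      0.2786]
```

```bash
python3 -c "
from station import bot
print(bot.hand_in())"
```

```text
the job is handed in; nothing more can be done
None
```

The padlock is unlocked with its shackle fully open, and I handed the job in with it gripped still, level and dial up, its underside about 25 cm above the bench; nothing else on the bench was touched.

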